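Move the toothpick dispenser cover to the full tub

TASK

The covered toothpick tub in the caddy has run empty, so move its dispensing cover to the full tub beside it: squeeze the two side catches together, lift the cover off without lifting the empty tub, set it on the full tub and press it home, so that on letting go both catches spring out under the rim and hold it. The plastic cracks at about 30 newtons, so squeeze, pull and press firmly but well below that; leave both tubs standing in the caddy, and the salt shaker, timer and bowl alone.

Things in the scene. Friction and masses are not known exactly. Their poses are not given: they have to be found in the camera images.
- cover: White plastic dispensing cover, 90 x 67 mm flange, 37 mm high in all above the rim; starts latched on the empty tub. Origin: centre of the flange's underside, z up, x along its long side; the catches are on its +y and -y sides. The same either way round. 0.15 kg with its catches and seal. A skirt and two hooked legs reach 12 mm below the flange.
- cover_grip (a point): Point on the cover's axis 26 mm above the flange's underside, half-way between the grip faces of the catches: the place to pinch, closing along the cover's y. Axes as the cover's. The flange is 4 mm thick and sticks out under the paddles, so fingertips must stay 4 mm or more above the flange's underside, 22 mm below this point.
- cover_seat (a point): Centre of the underside of the cover's flange (axes as the cover's): meets the rim of a tub. Latched at rest it stands about 1 mm above the rim, since the springy seal lifts the cover against its hooks.
- catch_a: Grey ribbed catch on the cover's +y side: a paddle 34 mm long and 31 mm high (6 to 37 mm above the flange's underside), outer face 32 mm from the cover's axis, so 64 mm across both; in one piece with a leg and an outward hook under the tub's rim. Slides straight in on a spring. Origin and axes as the cover's.
- catch_b: The same catch on the cover's -y side. Its origin is the cover's, its axes turned half round, so its y points outward too.
- catch_a_travel (a joint): How far catch_a is pressed in, m: 0 out, 0.006 at its stop (52 mm across both). 5 N at rest rising to 11 N at the stop, plus up to 3 N friction while latched: 13 to 20 N on each works. The hook clears the rim at about 0.003, 0.0045 if the cover sits off-centre. Below 0.0015 with the cover home it is hooked; if it stays at 0.002 or more its hook is not under the rim.
- catch_b_travel (a joint): The same for catch_b.
- seal_travel (a joint): How far the rubber seal under the flange is let out, m: 0.003 free, about 0.001 with the cover latched, 0 fully squashed. Pushes 5 N when free, 9 N when fully squashed, after which the flange is hard on the rim. The hooks can pass under the rim only when the cover is pressed to 1 mm or less above the rim.
- empty_tub: Plain steel tub, 84 x 64 mm, 80 mm high, loose in a pocket of the caddy, 0.35 to 0.55 kg, covered at the start. The open full tub is exactly like it but heavier. Origin: centre of its underside, x along its long side, z up.
- empty_tub_rim (a point): Centre of the empty tub's mouth, at the height of the rim's top, 80 mm up; axes as the tub's. On both tubs the rim is 4 mm thick and turns in to a mouth of 70 x 50 mm; the cover's skirt (67 x 47 mm) goes inside with 1.5 mm to spare all round.
- caddy: Grey plastic counter caddy, fixed, 207 x 86 x 28 mm, 3 mm floor, two pockets side by side, each 99 x 80 mm; origin: centre of its underside, x along its length toward pocket_left. One holds the empty tub, the other the full tub: open, filled with toothpicks that end 12 mm below its rim, 0.45 to 0.7 kg.
- pocket_left (a point): Centre of the floor of the pocket at the caddy's +x end, 3 mm above its underside, axes as the caddy's. A tub has 7.5 mm of room to each side along x and 8 mm along y; it starts up to 6 mm off the centre each way and up to 0.04 rad askew, its long side along x. The full tub's own place is not measured: find it by feel or by eye (it slides in its pocket at 3 to 5 N).
- pocket_right (a point): The same for the pocket at the caddy's -x end.
- salt_shaker: Salt shaker, 44 mm across, 90 mm high, standing behind the tubs; to be left alone. Origin: centre of its underside.
- kitchen_timer: White wind-up timer, 63 mm across, 56 mm high, standing behind the tubs; to be left alone. Origin: centre of its underside.
- bowl_b: Steel bowl, 112 mm across, 45 mm high, standing behind the tubs to the right; to be left alone. Origin: centre of its underside.
Mind the look-alikes: they are no part of the job. Leave any blue look-alike of the cover alone. What is shaped like the empty_tub but blue is not meant.

How it is judged:
By the outcome, as a careful person would: the job done as asked, in the order asked, and still so for the second after the job is handed in, with the robot touching nothing.
It also fails if it takes over 48 s, if anything falls off the work surface, if the arm or the gripper's body presses on something with over 40 N, if the wrist force passes 120 N, or if a joint passes its speed limit or range.

ROBOT

A 6-joint arm with a two-finger parallel gripper is mounted at the origin on the work surface; the furniture and walls round the work are solid. World frame = base frame: x ahead of the robot, y to its left, z up, the work surface at z = 0. Lengths are in m, angles in rad, forces in N, time in s.
With the tool pointing down it reaches from about 0.425 to 0.95 m from the base axis. Payload 3.5 kg.
Tool frame: the origin (TCP) lies at the very end of the fingers, on their centre line; the grasp point (between the pads) lies 19 mm behind it; z points along the fingers, y is the direction in which the jaws open and shut (so a half turn about z gives the same grasp; the last joint's range is limited). The gripper opens to 85 mm and grips with 20 to 120 N. Pads are 22 mm wide; open, the fingers measure 114 mm over their backs; the gripper's body (76 mm by 85 mm) begins 54 mm behind the grasp point. The pads swing forward as they close: fully open they stand 13 mm farther back than shut.
Start: joints at [1.067, 0.286, 1.577, -0, 1.279, -0.15], TCP at [0.234, 0.633, 0.231] pointing down, gripper open.
Joint ranges: [-2.77, 2.77], [-0.9, 2.22], [0.21, 2.48], [-1.53, 4.67], [0.24, 2.81], [-2.84, 2.84]. Speed limits (rad/s): [2.79, 2.79, 3.14, 3.14, 3.14, 3.14].

INTERFACE

Orientations are given as a unit quaternion [x, y, z, w].
In Python, from plant import get_state, read_camera, get_calibration, ticket, search_frame, cut_out, pinpoint gives the robot as it stands.
- The arm moves only by the tool move_arm, never from a script. Its argument "plan" is a list that holds one entry, the list of rows, each a list of 7 numbers: the turn, a rotation vector about the tool's x, y, z in degrees, then the shift along the tool's x, y, z in m, then the finger opening in m, from 0 to 0.0854. In form: [[[ax, ay, az, x, y, z, hand], ...]]. A call has exactly 5 rows; each row is the pose to reach, as a shift and turn from the pose measured when the call began, along the tool's axes at that moment; what a row does not reach only later rows make up. A row lasts 1/8 s, in which the tool goes at most 62.5 mm and 10.7 degrees, less where a joint would pass 70% of its speed; a pose out of reach is approached as far as the arm can. A call with a gripper value outside its range is refused whole. The fingers move at their own pace and stop on an object; "force" is the grip in N (left out, the last holds). Time passes only in rows, so rows that repeat a pose let the fingers close, or fill a call up. It gives the time, the measured TCP pose, the force and the opening at its end, in the units of the state.
- get_state(): the state, without advancing time (a new reading comes with each control period).
- read_camera(name): name is "scene" or "side" or "wrist"; returns the picture (400x640x3 uint8, red, green, blue); there is no depth.
- get_calibration(name): a dict with "mtx" (3x3 intrinsics, pixels), "extrinsics" (4x4, takes a point from camera to world coordinates); the wrist camera has in their place "hand_eye" (4x4, takes a point from camera to tool coordinates, whose origin is the TCP and whose axes are the flange's). Camera axes: x right, y up, looking along -z (the intrinsics and any distortion apply to the point x, -y, -z); pixel columns grow to the right and rows downward; lengths in m; the calibration is good to about 2 mm. The wrist camera is an equidistant fisheye: a pixel r from the principal point sees the ray r / f radians off the axis. A picture is of the moment at which its call begins: read the wrist's pose just before it. get_calibration takes no time and is no camera call.
- ticket.sign_off(): hands the job in, once; it reports no verdict.
Trained networks look in the newest picture that a camera, given by its name, has taken for a name from the list of things; names that differ only in an ending like _2 or _b are one class to them, and where a whole thing is asked for, a point or a joint stands for the part that bears it (a point fixed in the world has none). Each returns a list of dicts, best first, with "p" (0 to 1); they miss things now and then, are a little off and sometimes report something else, mostly with a low value. They report only what shows in the picture. A call takes as long as a camera call. They do not tell look-alikes from the thing itself.
- search_frame(camera, query): "centre" ([column, row] in pixels, amid what is visible of it).
- cut_out(camera, query): "pixels" (400x640 bool, what is visible of it) and "centre" ([column, row] in pixels, amid what is visible of it).
- pinpoint(camera, query): "centre" ([column, row] in pixels: a listed point, or the origin of a listed thing).
The state is a dict: "time": time; "qpos": joint angles; "dq": joint speeds; "joint_efforts": joint torques, N m; "eef_pos": TCP position; "tcp_rot": TCP orientation; "contact_force": force on the tool from outside, world axes, zero at the start; "wrist_torque": the same for the moment, N m; "opening": opening from 0.0 (shut) to 1.0 (fully open).
Only numpy, scipy, OpenCV 4.12 (cv2) and the standard library are available. Lean on these libraries where they do the work, as an engineer would, in place of code of your own. Each camera call takes 0.05 s, during which the arm holds its last target.

## Working session

There is one attempt and no reset: what is moved stays moved. The work goes in short steps, Python scripts to look and compute and a tool call to move; the robot and the scene stay as the last step left them, time stands still between calls to the robot, and variables do not carry over. Pictures are saved under pics/ and viewed, and the job is handed in when it is done.

Besides the shell and the picture viewer there is one more tool, called after "Emit:" by a JSON object that holds its "api" and its "payload". move_arm: Moves the arm, as the interface text tells. Its arguments: {"type":"object","properties":{"plan":{"type":"array","items":{"type":"array","items":{"type":"array","items":{"type":"number"}}}},"force":{"type":"number"}},"required":["plan"]}

```bash
ls; mkdir -p pics; cat > h.py <<'E'
import numpy as np, cv2
from plant import *
from scipy.spatial.transform import Rotation as R
def save(name,fn):
    im=read_camera(name); cv2.imwrite('pics/'+fn,im[:,:,::-1]); return im
def ray(cam,px):
    c=get_calibration(cam); K=np.array(c['mtx']); 
    T=np.array(c['extrinsics'])
    d=np.array([(px[0]-K[0,2])/K[0,0],-(px[1]-K[1,2])/K[1,1],-1.])
    return T[:3,3],T[:3,:3]@d
def atz(cam,px,z):
    o,d=ray(cam,px); return o+d*(z-o[2])/d[2]
def proj(cam,p):
    c=get_calibration(cam);K=np.array(c['mtx']);T=np.linalg.inv(np.array(c['extrinsics']))
    q=T[:3,:3]@np.array(p)+T[:3,3]
    return [K[0,2]-K[0,0]*q[0]/q[2], K[1,2]+K[1,1]*q[1]/q[2]]
E
python3 - <<'E'
from h import *
print(get_state()); 
for c in('scene','side','wrist'): print(c,get_calibration(c)); save(c,c+'0.png')
for c in('scene','side'):
  for q in ('cover_grip','cover_seat','empty_tub_rim','empty_tub','pocket_left','pocket_right','caddy','catch_a'):
    print(c,q,[(np.round(d['centre'],1),round(d['p'],2)) for d in pinpoint(c,q)][:4])
print(get_state()['time'])
E
```

```text
pics
{'time': 0.0, 'qpos': array([ 1.06699467e+00,  2.87167727e-01,  1.57817904e+00,  1.55960929e-05,
        1.27860090e+00, -1.50026264e-01]), 'dq': array([-0.00121377,  0.00031968,  0.002318  ,  0.00055316,  0.00037983,
       -0.00186796]), 'joint_efforts': array([ 6.81320162e-04, -4.05984449e+01, -2.92618078e+01, -1.22533834e-04,
        5.94038836e-03, -1.40532458e-05]), 'eef_pos': array([0.23351258, 0.63262131, 0.2299447 ]), 'tcp_rot': array([ 1.75968788e-01,  9.84395042e-01, -1.11274726e-03, -3.85193109e-04]), 'contact_force': array([-0.02714402, -0.15771552, -0.16252661]), 'wrist_torque': array([-0.02803362, -0.00195423,  0.00684381]), 'opening': 0.999533815877508}
scene {'mtx': array([[409.72653472,   0.        , 323.14211952],
       [  0.        , 409.72653472, 198.1729055 ],
       [  0.        ,   0.        ,   1.        ]]), 'extrinsics': array([[ 0.64720513,  0.48383715, -0.58909009, -0.04121406],
       [-0.76211602,  0.39297471, -0.51453868, -0.52812732],
       [-0.01745543,  0.78196707,  0.62307529,  0.65488743],
       [ 0.        ,  0.        ,  0.        ,  1. 
[... 1493 characters left out ...]
ay([294., 215.]), 0.9), (array([273.4, 208.7]), 0.7)]
scene catch_a [(array([308.9, 199. ]), 0.65), (array([348.7, 264.2]), 0.57), (array([346.3, 267.9]), 0.43)]
side cover_grip [(array([342.4, 198.1]), 0.7), (array([328.3, 267.4]), 0.65)]
side cover_seat [(array([335.3, 210.3]), 0.85)]
side empty_tub_rim [(array([252.4, 264. ]), 0.8), (array([336.5, 211.1]), 0.62), (array([337.6, 207.6]), 0.34)]
side empty_tub [(array([335.4, 233.8]), 0.96), (array([255.3, 300.2]), 0.65)]
side pocket_left [(array([324.7, 212.9]), 0.62)]
side pocket_right [(array([339.4, 234.2]), 0.86)]
side caddy [(array([329.1, 225.2]), 0.85)]
side catch_a [(array([328.2, 277.7]), 0.57), (array([338.7, 204.9]), 0.53)]
0.95
```

View pics/scene0.png

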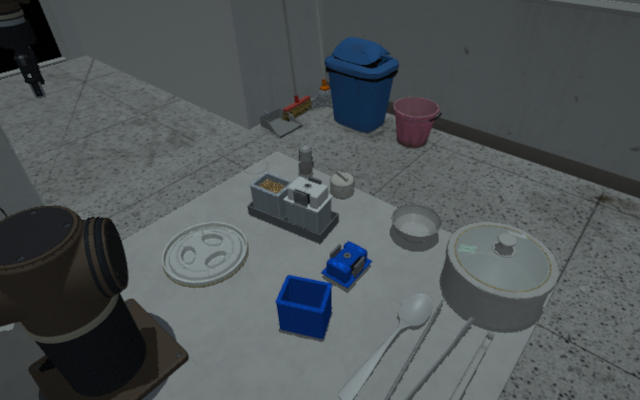

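View pics/side0.png

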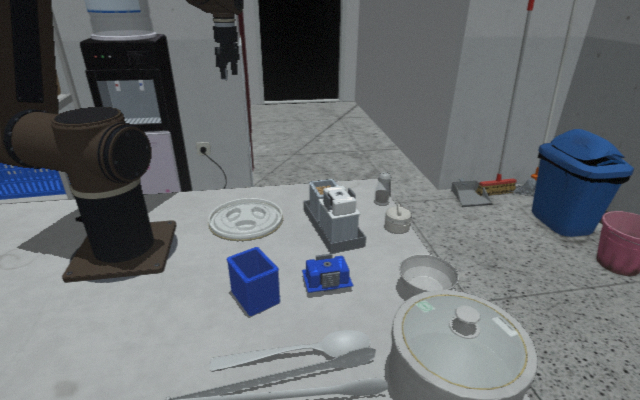

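View pics/wrist0.png

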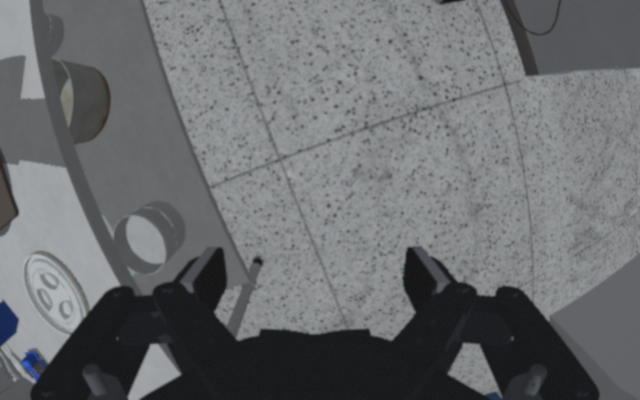

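```bash
python3 - <<'E'
from h import *
a=cv2.imread('pics/scene0.png')[140:300,230:390]; b=cv2.imread('pics/side0.png')[150:310,240:400]
cv2.imwrite('pics/crop0.png',np.hstack([cv2.resize(a,(400,400),interpolation=3),cv2.resize(b,(400,400),interpolation=3)]))
def tri(a,b):
    A=[];r=[]
    M=np.zeros((3,3));v=np.zeros(3)
    for c,p in(('scene',a),('side',b)):
        o,d=ray(c,p);d=d/np.linalg.norm(d);P=np.eye(3)-np.outer(d,d);M+=P;v+=P@o
    x=np.linalg.solve(M,v)
    return x.round(4),np.round(proj('scene',x),1),np.round(proj('side',x),1)
print('grip',tri([305.3,187.3],[342.4,198.1]))
print('seat',tri([306.6,198.5],[335.3,210.3]))
print('tub',tri([306.7,225],[335.4,233.8]))
print('rim',tri([304.4,199.1],[336.5,211.1]))
print('pr',tri([308.3,225.6],[339.4,234.2]))
print('caddy',tri([294,215],[329.1,225.2]))
print('pl',tri([272.3,209.5],[324.7,212.9]))
print(ray('scene',[305,187]))
E
```

```text
grip (array([ 0.4895, -0.0117,  0.0976]), array([305.3, 187.6]), array([342.5, 197.9]))
seat (array([ 0.471 , -0.0313,  0.0819]), array([306.5, 200.4]), array([336.2, 208.6]))
tub (array([ 0.4705, -0.0284,  0.0096]), array([306.8, 224. ]), array([334.9, 234.6]))
rim (array([ 0.4762, -0.0192,  0.0717]), array([304.3, 200.7]), array([337.2, 209.7]))
pr (array([ 0.4798, -0.0251,  0.0027]), array([308.5, 223.6]), array([338.4, 236. ]))
caddy (array([0.4648, 0.007 , 0.0177]), array([293.9, 216.4]), array([329.7, 224. ]))
pl (array([0.465 , 0.0823, 0.0023]), array([272.4, 208.4]), array([324.2, 213.8]))
(array([-0.04121406, -0.52812732,  0.65488743]), array([ 0.57362659,  0.55900021, -0.60097879]))
```

View pics/crop0.png

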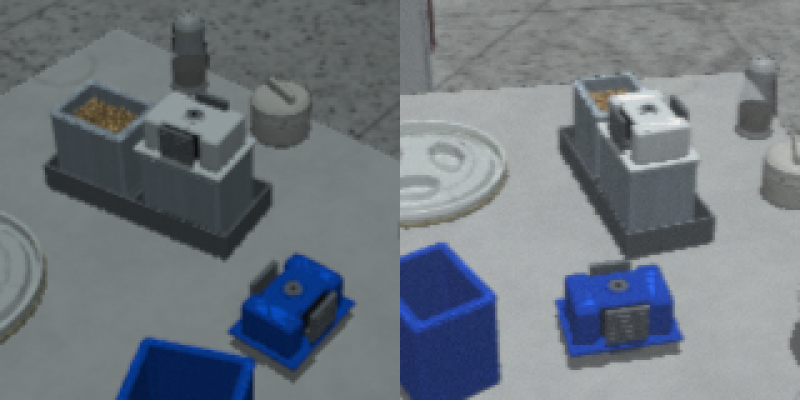

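```bash
cat >> h.py <<'E'
def wproj_R(st): return R.from_quat(st['tcp_rot']).as_matrix(), np.array(st['eef_pos'])
def wray(px,st):
    c=get_calibration('wrist');K=np.array(c['mtx']);H=np.array(c['hand_eye'])
    u=(px[0]-K[0,2]);v=(px[1]-K[1,2]); r=np.hypot(u,v); th=r/K[0,0]
    d=np.array([np.sin(th)*u/max(r,1e-9),-np.sin(th)*v/max(r,1e-9),-np.cos(th)])
    Rm,p=wproj_R(st)
    return Rm@H[:3,3]+p, Rm@H[:3,:3]@d
def watz(px,st,z):
    o,d=wray(px,st); return o+d*(z-o[2])/d[2]
def wproj(P,st):
    c=get_calibration('wrist');K=np.array(c['mtx']);H=np.array(c['hand_eye'])
    Rm,p=wproj_R(st)
    q=H[:3,:3].T@(Rm.T@(np.array(P)-p)-H[:3,3])
    x,y,z=q[0],-q[1],-q[2]; rr=np.hypot(x,y); th=np.arctan2(rr,z)
    return np.array([K[0,2]+K[0,0]*th*x/rr, K[1,2]+K[0,0]*th*y/rr])
E
python3 - <<'E'
from h import *
# known-height estimates
for n,px,z in(('grip',[305.3,187.3],.110),('seat',[306.6,198.5],.084),('tub',[306.7,225],.003)): print(n,atz('scene',px,z).round(4))
for n,px,z in(('grip',[342.4,198.1],.110),('seat',[335.3,210.3],.084),('tub',[335.4,233.8],.003),('caddy',[329,225.2],0)): print(n,atz('side',px,z).round(4))
# caddy corners seen in scene: front bottom (319,240), left(248,213), right (338,215)
for p in ([319,241],[248,214],[338,217]): print(atz('scene',p,0).round(4))
E
```

```text
grip [ 0.4785 -0.0226  0.11  ]
seat [ 0.4743 -0.0287  0.084 ]
tub [ 0.4731 -0.0255  0.003 ]
grip [ 0.4835 -0.0352  0.11  ]
seat [ 0.4667 -0.0418  0.084 ]
tub [ 0.4746 -0.0154  0.003 ]
caddy [0.4676 0.0294 0.    ]
[ 0.4532 -0.0809  0.    ]
[0.4138 0.1157 0.    ]
[ 0.5449 -0.0627  0.    ]
```

```bash
cat >> h.py <<'E'
def go(pos,yaw_deg,st=None):
    "target: tool down, tool y at yaw_deg in world"
    st=st or get_state(); Rm,p=wproj_R(st)
    y=np.array([np.cos(np.radians(yaw_deg)),np.sin(np.radians(yaw_deg)),0]);z=np.array([0,0,-1.])
    Rt=np.column_stack([np.cross(y,z),y,z])
    rv=R.from_matrix(Rm.T@Rt).as_rotvec(degrees=True)
    print('turn',rv.round(2),'shift',(Rm.T@(np.array(pos)-p)).round(4))
def stat():
    s=get_state();Rm,p=wproj_R(s)
    print('t',s['time'],'p',p.round(4),'yawy',np.degrees(np.arctan2(Rm[1,1],Rm[0,1])).round(2),'z',Rm[:,2].round(3),'F',s['contact_force'].round(2),'T',s['wrist_torque'].round(2),'op',round(s['opening'],3)); return s
E
python3 - <<'E'
from h import *
stat(); go([0.47,0.01,0.27],11)
E
```

```text
t 0.95 p [0.2338 0.6332 0.2313] yawy 69.73 z [ 0. -0. -1.] F [ 0.71 -0.53 -0.16] T [-0.05  0.03  0.02] op 0.998
turn [ 0.    0.   58.73] shift [-0.4375 -0.5028 -0.0387]
```

Emit:
{"api": "move_arm", "payload": {"plan": [[[0, 0, 11.7, -0.041, -0.047, -0.04, 0.0854], [0, 0, 23.5, -0.081, -0.093, -0.04, 0.0854], [0, 0, 35.2, -0.121, -0.14, -0.04, 0.0854], [0, 0, 47, -0.161, -0.185, -0.04, 0.0854], [0, 0, 58.7, -0.2, -0.23, -0.04, 0.0854]]]}}

```text
time: 1.58
eef_pos: [0.3413, 0.3487, 0.2717]
tcp_rot: [0.604, 0.797, 0.001, 0.0]
contact_force: [0.1, -0.5, 0.0]
opening: 1.003
```

```bash
python3 - <<'E'
from h import *
stat(); go([0.47,0.01,0.27],11)
E
```

```text
t 1.575 p [0.3413 0.3487 0.2717] yawy 15.69 z [ 0.001  0.001 -1.   ] F [ 0.1  -0.48  0.02] T [-0.04 -0.06  0.05] op 1.003
turn [ 0.07 -0.01  4.69] shift [-0.3609  0.0323  0.0017]
```

Emit:
{"api": "move_arm", "payload": {"plan": [[[0, 0, 4.7, -0.06, 0.005, 0, 0.0854], [0, 0, 4.7, -0.12, 0.01, 0, 0.0854], [0, 0, 4.7, -0.18, 0.016, 0, 0.0854], [0, 0, 4.7, -0.24, 0.021, 0, 0.0854], [0, 0, 4.7, -0.3, 0.027, 0, 0.0854]]]}}

```text
time: 2.2
eef_pos: [0.4488, 0.0652, 0.2722]
tcp_rot: [0.636, 0.772, 0.001, 0.001]
contact_force: [0.9, 1.0, 0.7]
opening: 1.003
```

Emit:
{"api": "move_arm", "payload": {"plan": [[[0, 0, 0, -0.025, 0.001, 0, 0.0854], [0, 0, 0, -0.05, 0.001, 0, 0.0854], [0, 0, 0, -0.05, 0.001, 0, 0.0854], [0, 0, 0, -0.05, 0.001, 0, 0.0854], [0, 0, 0, -0.05, 0.001, 0, 0.0854]]]}}

```text
time: 2.82
eef_pos: [0.4591, 0.0172, 0.2722]
tcp_rot: [0.636, 0.772, 0.001, 0.001]
contact_force: [-0.9, -0.1, -0.2]
opening: 0.996
```

```bash
python3 - <<'E'
from h import *
s=stat(); im=save('wrist','w1.png')
for q in ('cover_grip','cover_seat','empty_tub_rim','empty_tub','pocket_left','pocket_right','catch_a'):
    print(q,[(np.round(d['centre'],1),round(d['p'],2)) for d in pinpoint('wrist',q)][:4])
E
```

```text
t 2.825 p [0.4591 0.0172 0.2722] yawy 11.06 z [ 0.003  0.001 -1.   ] F [-0.94 -0.11 -0.17] T [0.06 0.04 0.02] op 0.996
cover_grip [(array([263.6, 305. ]), 0.75), (array([323. , 232.2]), 0.67)]
cover_seat [(array([269.4, 295.7]), 0.56)]
empty_tub_rim []
empty_tub [(array([180.3, 276. ]), 0.8), (array([426.2, 206. ]), 0.16)]
pocket_left []
pocket_right [(array([320.8, 224.3]), 0.29)]
catch_a [(array([265.5, 294.7]), 0.76)]
```

View pics/w1.png

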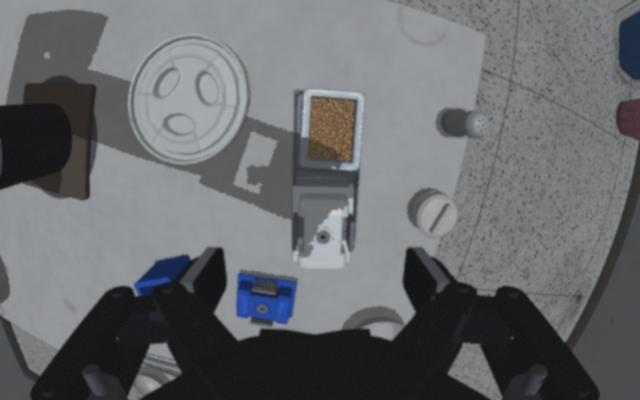

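```bash
python3 - <<'E'
import cv2
a=cv2.imread('pics/w1.png')[80:280,280:380]
cv2.imwrite('pics/w1c.png',cv2.resize(a[:100],(600,600),interpolation=cv2.INTER_CUBIC))
cv2.imwrite('pics/w1d.png',cv2.resize(a[100:],(600,600),interpolation=cv2.INTER_CUBIC))
E
```

```text
(no output)
```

View pics/w1c.png

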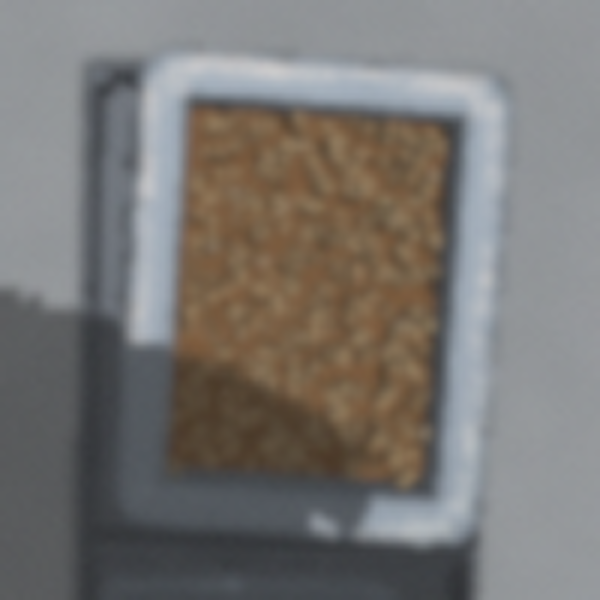

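View pics/w1d.png

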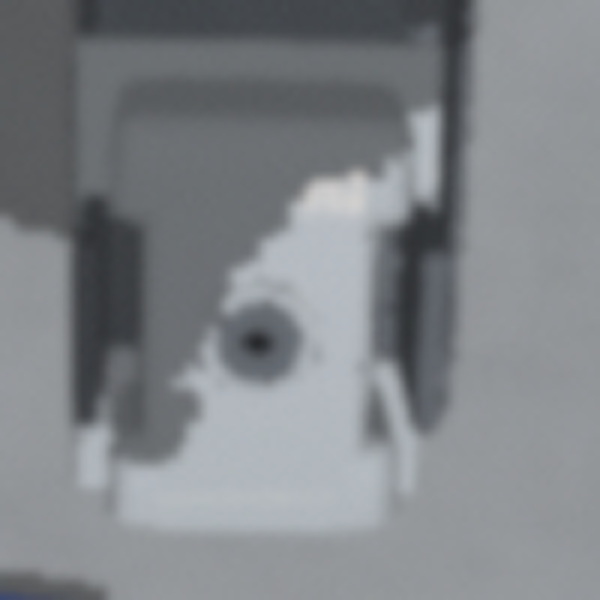

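```bash
python3 - <<'E'
from h import *
s=get_state()
f=lambda u,v,r0=80:[280+u/6-.4,r0+v/6-.4]
o=[watz(f(*c),s,.083) for c in((142,57),(510,88),(472,545),(118,520))]
m=[watz(f(*c),s,.083) for c in((188,100),(465,120),(437,492),(165,478))]
for n,q in(('outer',o),('mouth',m)):
    q=np.array(q); print(n,q.mean(0).round(4),[np.linalg.norm(q[i]-q[(i+1)%4]).round(4) for i in range(4)],
     'long yaw',[np.degrees(np.arctan2(*(q[a]-q[b])[[1,0]])).round(2) for a,b in((0,3),(1,2))],'short',[np.degrees(np.arctan2(*(q[a]-q[b])[[1,0]])).round(2) for a,b in((1,0),(2,3))])
fl=[watz(f(*c,180),s,.088) for c in((77,38),(440,38))]; print('flange far',np.round(fl,4))
print('hole',[watz(f(260,342,180),s,z).round(4) for z in(.114,.118,.121)])
pd=[watz(f(*c,180),s,.121) for c in((75,200),(75,425),(450,245),(445,430))];print('paddle',np.round(pd,4))
# scene cam check
print(stat()['time'])
E
```

```text
outer [0.4676 0.0751 0.083 ] [np.float64(0.0655), np.float64(0.0835), np.float64(0.0646), np.float64(0.0836)] long yaw [np.float64(97.83), np.float64(97.23)] short [np.float64(6.97), np.float64(7.1)]
mouth [0.4679 0.076  0.083 ] [np.float64(0.0492), np.float64(0.0676), np.float64(0.0493), np.float64(0.0682)] long yaw [np.float64(97.47), np.float64(97.53)] short [np.float64(7.63), np.float64(8.28)]
flange far [[0.4377 0.0079 0.088 ]
 [0.5023 0.0205 0.088 ]]
hole [array([ 0.4791, -0.0336,  0.114 ]), array([ 0.4787, -0.032 ,  0.118 ]), array([ 0.4783, -0.0309,  0.121 ])]
paddle [[ 0.4431 -0.0119  0.121 ]
 [ 0.45   -0.0523  0.121 ]
 [ 0.5063 -0.0078  0.121 ]
 [ 0.5134 -0.0412  0.121 ]]
t 3.225 p [0.4593 0.0165 0.2722] yawy 11.0 z [ 0.003  0.001 -1.   ] F [ 1.19 -0.27 -1.39] T [ 0.07 -0.01  0.01] op 1.0
3.225
```

```bash
python3 - <<'E'
from h import *
go([.4785,-.0302,.15],11)
E
```

```text
turn [ 0.17 -0.    0.  ] shift [-0.0495  0.0095  0.1223]
```

Emit:
{"api": "move_arm", "payload": {"plan": [[[0.17, 0, 0, -0.02, 0.004, 0.045, 0.0854], [0.17, 0, 0, -0.04, 0.008, 0.09, 0.0854], [0.17, 0, 0, -0.0495, 0.0095, 0.122, 0.0854], [0.17, 0, 0, -0.0495, 0.0095, 0.122, 0.0854], [0.17, 0, 0, -0.0495, 0.0095, 0.122, 0.0854]]]}}

```text
time: 3.85
eef_pos: [0.4792, -0.0302, 0.1517]
tcp_rot: [0.636, 0.772, 0.0, 0.001]
contact_force: [-0.0, 0.2, 0.2]
opening: 1.0
```

```bash
python3 - <<'E'
from h import *
s=stat(); im=save('wrist','w2.png')
a=im[:,120:520,::-1]
cv2.imwrite('pics/w2c.png',cv2.resize(a[80:380,50:350],(600,600),interpolation=cv2.INTER_CUBIC))
for n,P in(('c',(.4785,-.0302,.118)),):
    print(n,wproj(P,s))
E
```

```text
t 3.85 p [ 0.4792 -0.0302  0.1517] yawy 11.0 z [ 0.002 -0.    -1.   ] F [-0.04  0.16  0.18] T [ 0.01  0.05 -0.02] op 1.0
c [312.38649051 230.6331571 ]
```

View pics/w2c.png

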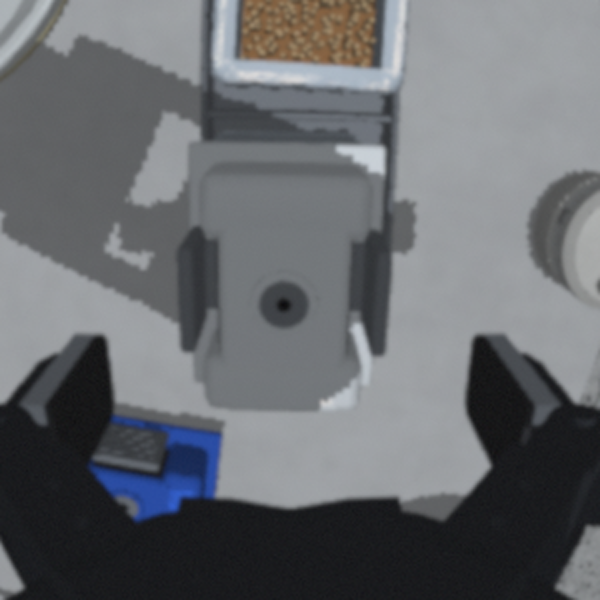

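Emit:
{"api": "move_arm", "payload": {"plan": [[[0.1, 0, 0, 0, -0.001, 0.012, 0.0854], [0.1, 0, 0, 0, -0.001, 0.03, 0.0854], [0.1, 0, 0, 0, -0.001, 0.045, 0.0854], [0.1, 0, 0, 0, -0.001, 0.055, 0.0854], [0.1, 0, 0, 0, -0.001, 0.059, 0.0854]]]}}

```text
time: 4.53
eef_pos: [0.4785, -0.0303, 0.0925]
tcp_rot: [0.636, 0.772, -0.0, 0.0]
contact_force: [0.0, -0.6, -0.3]
opening: 0.995
```

```bash
python3 - <<'E'
from h import *
s=stat(); im=save('wrist','w3.png')
cv2.imwrite('pics/w3c.png',cv2.resize(im[80:380,170:470,::-1],(600,600),interpolation=cv2.INTER_CUBIC))
im=save('side','s3.png')
cv2.imwrite('pics/s3c.png',cv2.resize(im[120:270,250:420,::-1],(680,600),interpolation=cv2.INTER_CUBIC))
E
```

```text
t 4.525 p [ 0.4785 -0.0303  0.0925] yawy 11.03 z [ 0.    -0.001 -1.   ] F [ 0.04 -0.58 -0.32] T [ 0.03 -0.01  0.02] op 0.995
```

View pics/w3c.png

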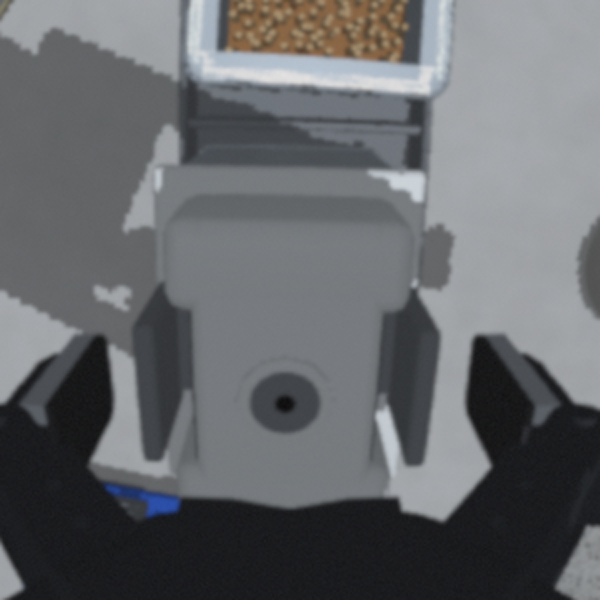

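View pics/s3c.png

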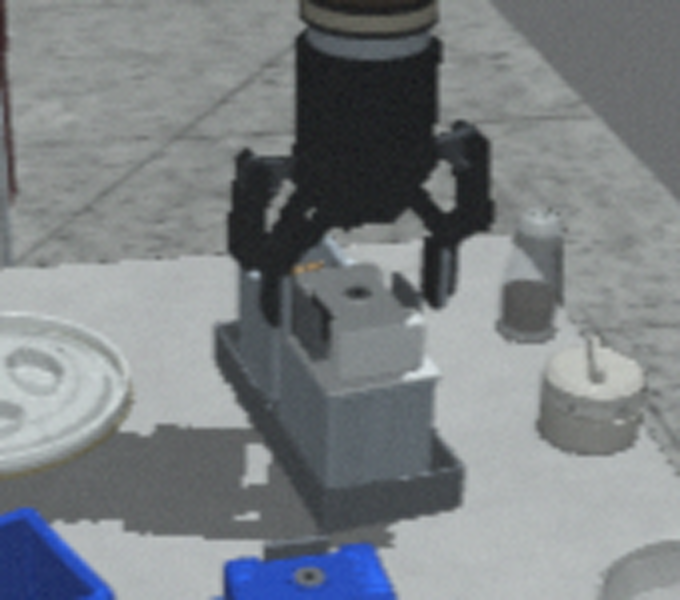

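Emit:
{"api": "move_arm", "payload": {"plan": [[[0, 0, 0, 0, -0.0005, 0.002, 0.076], [0, 0, 0, 0, -0.0005, 0.002, 0.068], [0, 0, 0, 0, -0.0005, 0.002, 0.062], [0, 0, 0, 0, -0.0005, 0.002, 0.056], [0, 0, 0, 0, -0.0005, 0.002, 0.05]]], "force": 20}}

```text
time: 5.25
eef_pos: [0.4785, -0.0307, 0.0927]
tcp_rot: [0.636, 0.772, -0.0, 0.001]
contact_force: [-4.4, 0.8, 9.7]
opening: 0.601
```

```bash
python3 - <<'E'
from h import *
s=stat(); print(s['opening']*.0854)
E
```

```text
t 5.25 p [ 0.4785 -0.0307  0.0927] yawy 11.02 z [ 0.    -0.001 -1.   ] F [-4.43  0.76  9.75] T [ 0.12  0.82 -0.09] op 0.601
0.05133112681438801
```

Emit:
{"api": "move_arm", "payload": {"plan": [[[0, 0, 0, 0, 0, 0, 0.05], [0, 0, 0, 0, 0, -0.001, 0.05], [0, 0, 0, 0, 0, -0.002, 0.05], [0, 0, 0, 0, 0, -0.003, 0.05], [0, 0, 0, 0, 0, -0.004, 0.05]]]}}

```text
time: 5.88
eef_pos: [0.4784, -0.0306, 0.0962]
tcp_rot: [0.636, 0.772, -0.0, 0.001]
contact_force: [0.3, 0.2, -2.2]
opening: 0.596
```

```bash
python3 - <<'E'
from h import *
s=stat(); print(s['opening']*.0854); im=save('wrist','w4.png')
cv2.imwrite('pics/w4c.png',cv2.resize(im[80:380,170:470,::-1],(600,600),interpolation=cv2.INTER_CUBIC))
im=save('side','s4.png')
cv2.imwrite('pics/s4c.png',cv2.resize(im[120:270,250:420,::-1],(680,600),interpolation=cv2.INTER_CUBIC))
E
```

```text
t 5.875 p [ 0.4784 -0.0306  0.0962] yawy 11.03 z [ 0.001 -0.001 -1.   ] F [ 0.3   0.19 -2.2 ] T [ 0.   -0.02  0.01] op 0.596
0.050895537996262986
```

View pics/w4c.png

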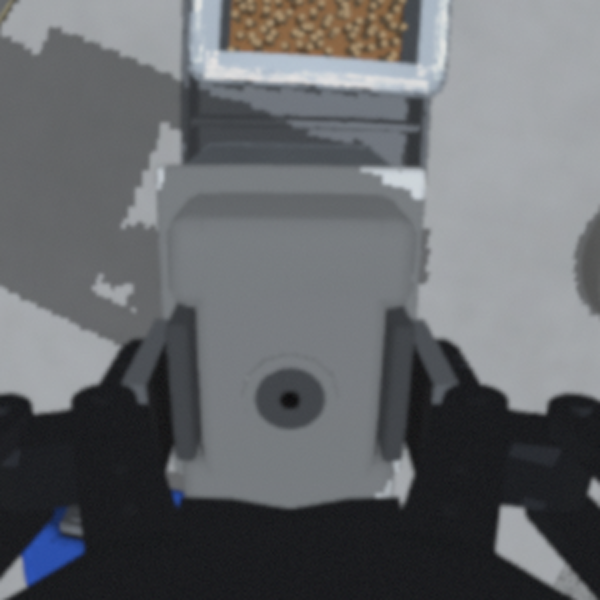

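View pics/s4c.png

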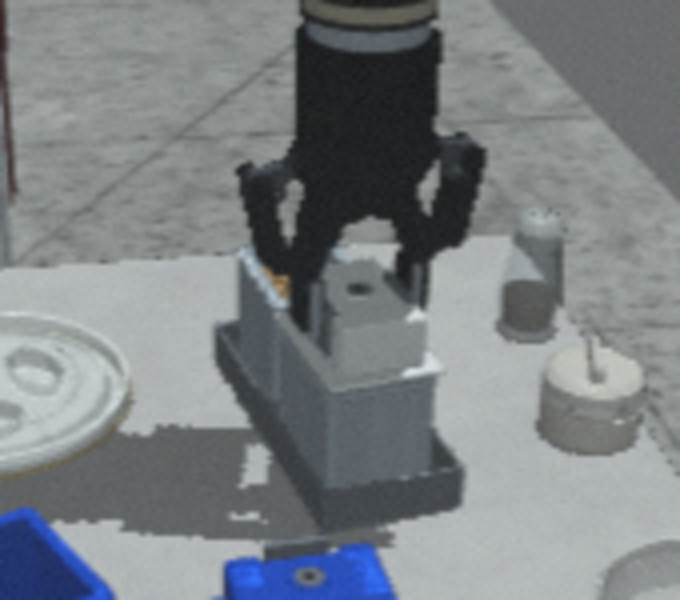

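Emit:
{"api": "move_arm", "payload": {"plan": [[[0, 0, 0, 0, 0, -0.004, 0.05], [0, 0, 0, 0, 0, -0.009, 0.05], [0, 0, 0, 0, 0, -0.015, 0.05], [0, 0, 0, 0, 0, -0.025, 0.05], [0, 0, 0, 0, 0, -0.04, 0.05]]]}}

```text
time: 6.6
eef_pos: [0.4781, -0.0305, 0.1368]
tcp_rot: [0.636, 0.772, -0.0, 0.0]
contact_force: [0.3, -0.1, -1.5]
opening: 0.6
```

```bash
python3 - <<'E'
from h import *
s=stat(); print(s['opening']*.0854); im=save('wrist','w5.png')
cv2.imwrite('pics/w5c.png',cv2.resize(im[60:360,170:470,::-1],(600,600),interpolation=cv2.INTER_CUBIC))
im=save('side','s5.png')
cv2.imwrite('pics/s5c.png',cv2.resize(im[120:270,250:420,::-1],(680,600),interpolation=cv2.INTER_CUBIC))
E
```

```text
t 6.6 p [ 0.4781 -0.0305  0.1368] yawy 11.02 z [-0.    -0.001 -1.   ] F [ 0.32 -0.1  -1.47] T [ 0.03 -0.01  0.02] op 0.6
0.05124259728161377
```

View pics/w5c.png

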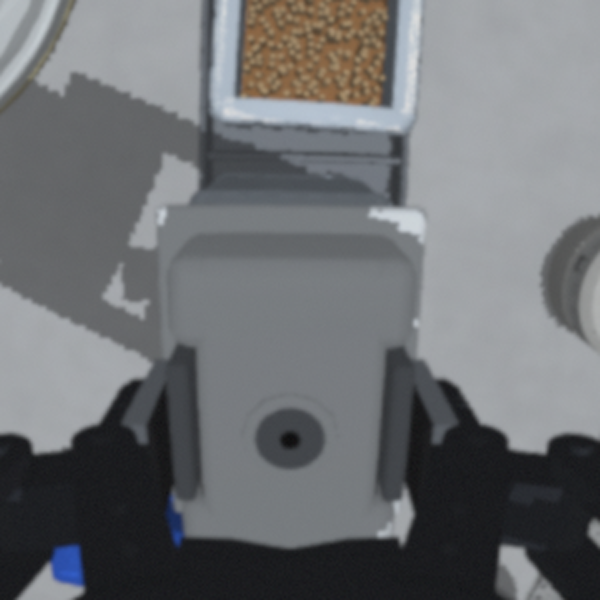

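View pics/s5c.png

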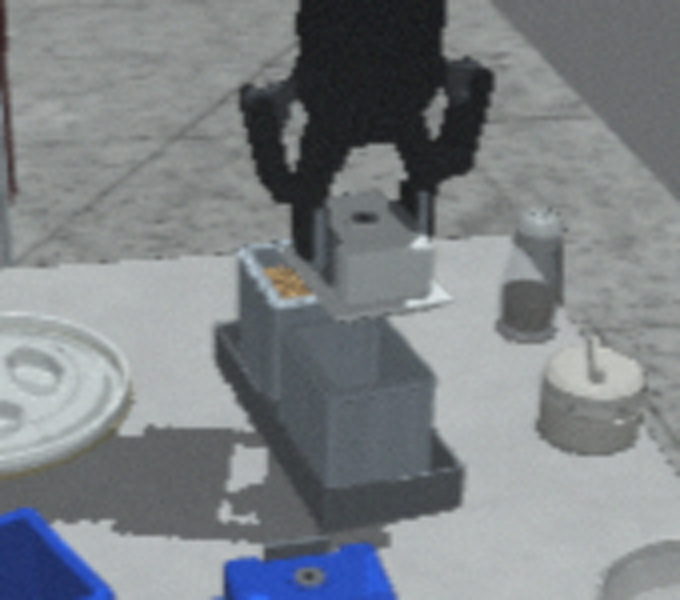

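Emit:
{"api": "move_arm", "payload": {"plan": [[[0, 0, 0, 0, 0, -0.02, 0.05], [0, 0, 0, 0, 0, -0.045, 0.05], [0, 0, 0, 0, 0, -0.06, 0.05], [0, 0, 0, 0, 0, -0.06, 0.05], [0, 0, 0, 0, 0, -0.06, 0.05]]]}}

```text
time: 7.32
eef_pos: [0.479, -0.0306, 0.1978]
tcp_rot: [0.636, 0.772, 0.0, 0.002]
contact_force: [-0.7, 0.1, -1.4]
opening: 0.598
```

```bash
python3 - <<'E'
from h import *
s=stat(); im=save('wrist','w6.png')
cv2.imwrite('pics/w6a.png',cv2.resize(im[20:140,260:380,::-1],(600,600),interpolation=cv2.INTER_CUBIC))
cv2.imwrite('pics/w6b.png',cv2.resize(im[140:340,220:420,::-1],(600,600),interpolation=cv2.INTER_CUBIC))
E
```

```text
t 7.325 p [ 0.479  -0.0306  0.1978] yawy 11.02 z [ 0.003 -0.002 -1.   ] F [-0.69  0.09 -1.45] T [0.02 0.01 0.  ] op 0.598
```

View pics/w6a.png

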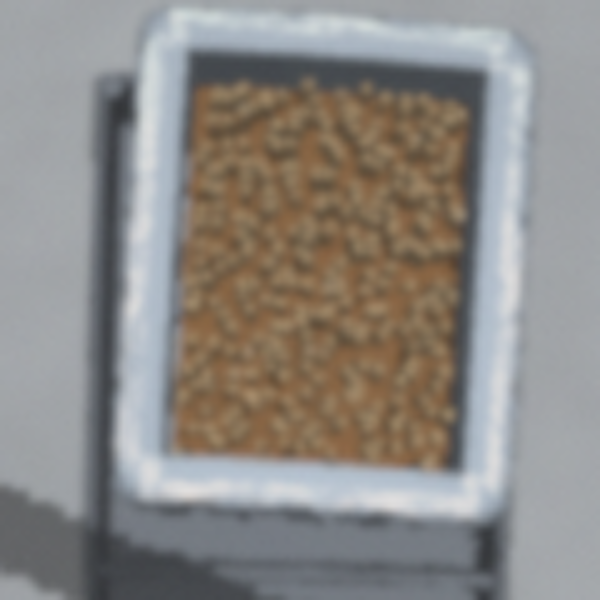

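View pics/w6b.png

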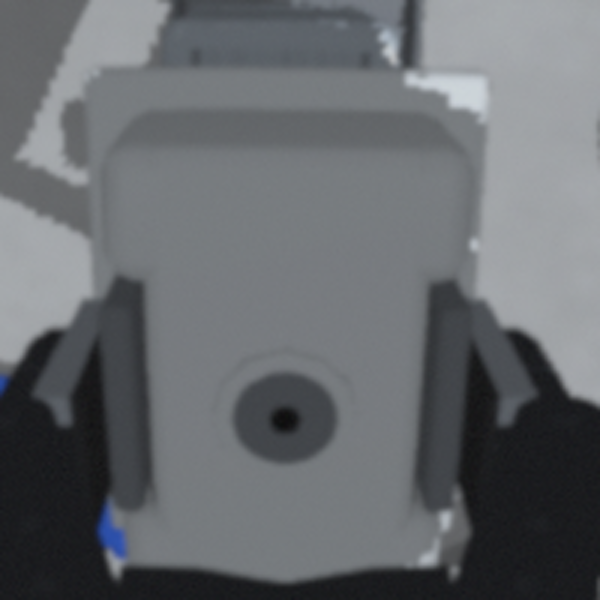

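```bash
python3 - <<'E'
from h import *
s=get_state(); s['tcp_rot']=np.array(s['tcp_rot'])
f=lambda u,v:[260+u/5-.4,20+v/5-.4]
g=lambda u,v:[220+u/3-.33,140+v/3-.33]
o=[watz(f(*c),s,.083) for c in((145,8),(538,40),(507,520),(118,497))]
m=[watz(f(*c),s,.083) for c in((190,52),(488,72),(465,470),(165,458))]
for n,q in(('outer',o),('mouth',m)):
    q=np.array(q); print(n,q.mean(0).round(4),[np.linalg.norm(q[i]-q[(i+1)%4]).round(4) for i in range(4)],
     'long yaw',[np.degrees(np.arctan2(*(q[a]-q[b])[[1,0]])).round(2) for a,b in((0,3),(1,2))],'short',[np.degrees(np.arctan2(*(q[a]-q[b])[[1,0]])).round(2) for a,b in((1,0),(2,3))])
Rm,p=wproj_R(s)
for dz in(-.009,-.007,-.005,-.003):
    a,b=[watz(g(*c),s,p[2]+dz+.0) for c in((88,69),(488,71))]
    h=watz(g(285,419),s,p[2]+dz-.004+.035)
    ml=watz(g(115,280),s,p[2]+dz-.004+.037);mr=watz(g(460,280),s,p[2]+dz-.004+.037)
    print(dz,np.linalg.norm(a-b).round(4),'yaw',np.degrees(np.arctan2(*(b-a)[[1,0]])).round(2),'far mid tool',(Rm.T@((a+b)/2-p)).round(4),'hole tool',(Rm.T@(h-p)).round(4),'paddle y',(Rm.T@(ml-p)).round(4),(Rm.T@(mr-p)).round(4))
E
```

```text
outer [0.4677 0.0767 0.083 ] [np.float64(0.0657), np.float64(0.0836), np.float64(0.0646), np.float64(0.0847)] long yaw [np.float64(98.09), np.float64(97.38)] short [np.float64(6.92), np.float64(7.87)]
mouth [0.4677 0.0767 0.083 ] [np.float64(0.0495), np.float64(0.0689), np.float64(0.0496), np.float64(0.07)] long yaw [np.float64(97.72), np.float64(97.76)] short [np.float64(7.78), np.float64(9.02)]
-0.009 0.0672 yaw 10.76 far mid tool [0.0453 0.0011 0.0089] hole tool [-0.0025  0.0006 -0.022 ] paddle y [ 0.0204 -0.0231 -0.0241] [ 0.0204  0.025  -0.024 ]
-0.007 0.0664 yaw 10.76 far mid tool [0.0456 0.0011 0.0069] hole tool [-0.0014  0.0006 -0.024 ] paddle y [ 0.0212 -0.0227 -0.0261] [ 0.0212  0.0246 -0.026 ]
-0.005 0.0655 yaw 10.76 far mid tool [0.0459 0.0011 0.0049] hole tool [-0.0003  0.0006 -0.026 ] paddle y [ 0.022  -0.0223 -0.0281] [ 0.0219  0.0242 -0.028 ]
-0.003 0.0646 yaw 10.76 far mid tool [0.0461 0.0011 0.0029] hole tool [ 0.0009  0.0006 -0.028 ] paddle y [ 0.0227 -0.0219 -0.0301] [ 0.0227  0.0238 -0.03  ]
```

```bash
python3 - <<'E'
from h import *
s=get_state()
def S(p,yaw):
    y=np.array([np.cos(np.radians(yaw)),np.sin(np.radians(yaw)),0]);z=np.array([0,0,-1.])
    return dict(eef_pos=np.array(p),tcp_rot=R.from_matrix(np.column_stack([np.cross(y,z),y,z])).as_quat())
for n,st,pts,sc,off,half in(('w5 mouth',S([.4781,-.0305,.1368],11.02),((237,99),(389,108)),2,(170,60),.035),('w5 outer',S([.4781,-.0305,.1368],11.02),((212,121),(413,134)),2,(170,60),.042),
  ('w4 outer',S([.4784,-.0306,.0962],11.03),((189,82),(440,96)),2,(170,80),.042),('w3 outer',S([.4785,-.0303,.0925],11.03),((187,82),(448,96)),2,(170,80),.042)):
    a,b=[watz([off[0]+u/sc-.25,off[1]+v/sc-.25],st,.083) for u,v in pts]
    d=b-a; L=np.linalg.norm(d); yaw=np.degrees(np.arctan2(d[1],d[0]))
    yy=np.radians(7.7); c=(a+b)/2+half*np.array([-np.sin(yy),np.cos(yy),0])
    print(n,L.round(4),yaw.round(2),c.round(4))
go([.467,.0755,.135],7.7)
E
```

```text
w5 mouth 0.0482 8.03 [0.4675 0.0765 0.083 ]
w5 outer 0.0642 7.67 [0.468  0.0761 0.083 ]
w4 outer 0.064 8.22 [0.4673 0.0759 0.083 ]
w3 outer 0.0651 8.39 [0.468  0.0764 0.083 ]
turn [0.14 0.12 3.33] shift [0.1066 0.0085 0.0623]
```

Emit:
{"api": "move_arm", "payload": {"plan": [[[0.1, 0.1, 1.5, 0.03, 0.002, 0, 0.05], [0.1, 0.1, 3.1, 0.07, 0.006, 0, 0.05], [0.1, 0.1, 3.1, 0.1067, 0.0085, 0.02, 0.05], [0.1, 0.1, 3.1, 0.1067, 0.0085, 0.05, 0.05], [0.1, 0.1, 3.1, 0.1067, 0.0085, 0.075, 0.05]]]}}

```text
time: 8.0
eef_pos: [0.4658, 0.0763, 0.1201]
tcp_rot: [0.656, 0.755, -0.001, -0.001]
contact_force: [-0.2, -0.5, -1.2]
opening: 0.598
```

```bash
python3 - <<'E'
from h import *
s=stat(); go([.467,.0757,.112],7.9)
im=save('wrist','w7.png'); cv2.imwrite('pics/w7b.png',cv2.resize(im[140:340,220:420,::-1],(400,400),interpolation=cv2.INTER_CUBIC))
b=save('side','s7.png');b2=save('scene','c7.png')
cv2.imwrite('pics/s7c.png',np.hstack([cv2.resize(b[150:250,280:380,::-1],(400,400),interpolation=cv2.INTER_CUBIC),cv2.resize(b2[140:240,230:330,::-1],(400,400),interpolation=cv2.INTER_CUBIC)]))
E
```

```text
t 8.0 p [0.4658 0.0763 0.1201] yawy 8.0 z [-0.002 -0.    -1.   ] F [-0.22 -0.46 -1.19] T [-0.02  0.04  0.02] op 0.598
turn [-0.1 -0.   0.1] shift [-0.0008  0.0011  0.0081]
```

View pics/s7c.png

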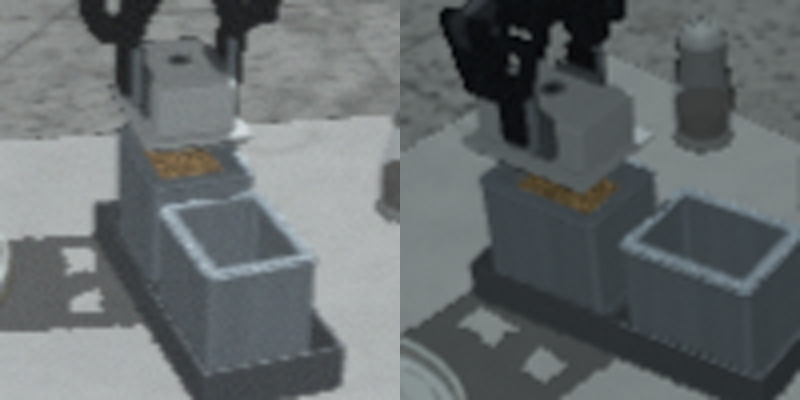

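View pics/w7b.png

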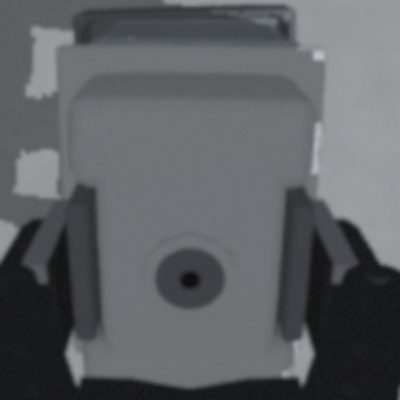

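```bash
python3 - <<'E'
from h import *
s=get_state()
g=lambda u,v:[220+u/2-.25,140+v/2-.25]
for z in(.083,.028): print('edge',z,[watz(g(*c),s,z).round(4) for c in((76,10),(298,10))])
Rm,p=wproj_R(s)
a,b=[watz(g(*c),s,p[2]-.0047) for c in((57,46),(326,48))]
print('flange',a,b,np.linalg.norm(a-b),(Rm.T@((a+b)/2-p)).round(4))
yy=np.radians(7.8); ex=np.array([-np.sin(yy),np.cos(yy),0]);ey=np.array([np.cos(yy),np.sin(yy),0])
for c in ((.4677,.0763,.083),): 
  c=np.array(c);print('pred tub far corners px',[(wproj(c+.042*ex+k*.032*ey,s)-[220,140])*2 for k in(-1,1)])
E
```

```text
edge 0.083 [array([0.4251, 0.123 , 0.083 ]), array([0.4899, 0.132 , 0.083 ])]
edge 0.028 [array([0.4154, 0.1174, 0.028 ]), array([0.4998, 0.1292, 0.028 ])]
flange [0.42709479 0.11692196 0.11538594] [0.49252982 0.12562084 0.11538594] 0.06601070657879894 [0.0458 0.001  0.0047]
pred tub far corners px [array([89.00979578, 42.90250153]), array([304.53870927,  43.83396925])]
```

Emit:
{"api": "move_arm", "payload": {"plan": [[[-0.1, 0, 0, -0.0006, 0.0011, 0.004, 0.05], [-0.1, 0, 0, -0.0006, 0.0011, 0.009, 0.05], [-0.1, 0, 0, -0.0006, 0.0011, 0.013, 0.05], [-0.1, 0, 0, -0.0006, 0.0011, 0.013, 0.05], [-0.1, 0, 0, -0.0006, 0.0011, 0.013, 0.05]]]}}

```text
time: 8.78
eef_pos: [0.4665, 0.0753, 0.1073]
tcp_rot: [0.657, 0.754, -0.001, -0.001]
contact_force: [-0.4, -0.5, -2.1]
opening: 0.597
```

```bash
python3 - <<'E'
from h import *
s=stat(); go([.467,.0757,.1],7.9)
b=save('side','s8.png');b2=save('scene','c8.png')
cv2.imwrite('pics/s8c.png',np.hstack([cv2.resize(b[150:250,280:380,::-1],(400,400),interpolation=cv2.INTER_CUBIC),cv2.resize(b2[140:240,230:330,::-1],(400,400),interpolation=cv2.INTER_CUBIC)]))
E
```

```text
t 8.775 p [0.4665 0.0753 0.1073] yawy 7.93 z [-0.003  0.    -1.   ] F [-0.4  -0.49 -2.06] T [-0.03 -0.    0.01] op 0.597
turn [-0.15 -0.03  0.03] shift [0.0003 0.0006 0.0073]
```

View pics/s8c.png

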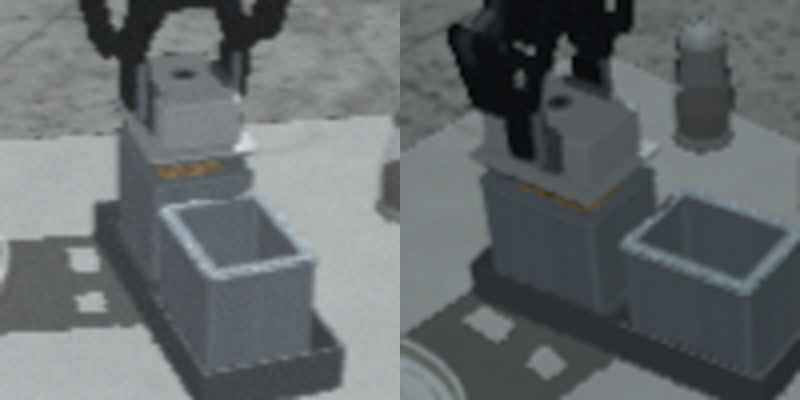

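Emit:
{"api": "move_arm", "payload": {"plan": [[[-0.15, 0, 0, 0.0003, 0.0006, 0.001, 0.05], [-0.15, 0, 0, 0.0003, 0.0006, 0.003, 0.05], [-0.15, 0, 0, 0.0003, 0.0006, 0.005, 0.05], [-0.15, 0, 0, 0.0003, 0.0006, 0.006, 0.05], [-0.15, 0, 0, 0.0003, 0.0006, 0.007, 0.05]]]}}

```text
time: 9.5
eef_pos: [0.467, 0.0757, 0.1002]
tcp_rot: [0.656, 0.754, 0.0, -0.0]
contact_force: [-0.5, 0.8, -1.5]
opening: 0.595
```

```bash
python3 - <<'E'
from h import *
s=stat(); go([.467,.0757,.0945],7.9)
E
```

```text
t 9.5 p [0.467  0.0757 0.1002] yawy 7.94 z [-0.     0.001 -1.   ] F [-0.5   0.83 -1.54] T [ 0.02 -0.03  0.01] op 0.595
turn [ 0.   -0.03  0.04] shift [-0.     -0.      0.0057]
```

Emit:
{"api": "move_arm", "payload": {"plan": [[[0, 0, 0, 0, 0, 0.001, 0.05], [0, 0, 0, 0, 0, 0.002, 0.05], [0, 0, 0, 0, 0, 0.003, 0.05], [0, 0, 0, 0, 0, 0.004, 0.05], [0, 0, 0, 0, 0, 0.005, 0.05]]]}}

```text
time: 10.12
eef_pos: [0.4672, 0.0757, 0.0957]
tcp_rot: [0.656, 0.754, 0.0, -0.0]
contact_force: [-2.2, 0.4, 4.3]
opening: 0.597
```

```bash
python3 - <<'E'
from h import *
s=stat(); go([.467,.0757,.0925],7.9)
E
```

```text
t 10.125 p [0.4672 0.0757 0.0957] yawy 7.93 z [-0.     0.001 -1.   ] F [-2.16  0.37  4.35] T [0.02 0.37 0.03] op 0.597
turn [-0.01 -0.04  0.03] shift [-0.     -0.0002  0.0032]
```

Emit:
{"api": "move_arm", "payload": {"plan": [[[0, 0, 0, 0, 0, 0.001, 0.05], [0, 0, 0, 0, 0, 0.0015, 0.05], [0, 0, 0, 0, 0, 0.002, 0.05], [0, 0, 0, 0, 0, 0.0025, 0.05], [0, 0, 0, 0, 0, 0.003, 0.05]]]}}

```text
time: 10.75
eef_pos: [0.4673, 0.0757, 0.0934]
tcp_rot: [0.656, 0.754, 0.0, -0.0]
contact_force: [-4.5, -0.0, 6.6]
opening: 0.595
```

```bash
python3 - <<'E'
from h import *
s=stat(); go([.467,.0757,.0925],7.9)
b=save('side','s9.png');b2=save('scene','c9.png')
cv2.imwrite('pics/s9c.png',np.hstack([cv2.resize(b[150:250,280:380,::-1],(400,400),interpolation=cv2.INTER_CUBIC),cv2.resize(b2[140:240,230:330,::-1],(400,400),interpolation=cv2.INTER_CUBIC)]))
E
```

```text
t 10.75 p [0.4673 0.0757 0.0934] yawy 7.94 z [-0.     0.001 -1.   ] F [-4.49 -0.05  6.61] T [-0.02  0.6  -0.03] op 0.595
turn [-0.02 -0.03  0.04] shift [-0.     -0.0003  0.0009]
```

View pics/s9c.png

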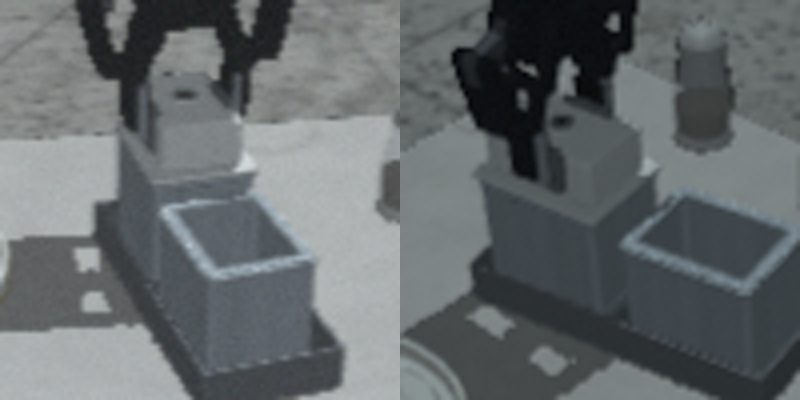

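Emit:
{"api": "move_arm", "payload": {"plan": [[[0, 0, 0, 0, -0.0006, 0.0005, 0.05], [0, 0, 0, 0, -0.0008, 0.001, 0.05], [0, 0, 0, 0, -0.0008, 0.0018, 0.05], [0, 0, 0, 0, -0.0008, 0.0022, 0.05], [0, 0, 0, 0, -0.0008, 0.0025, 0.05]]]}}

```text
time: 11.48
eef_pos: [0.4673, 0.0757, 0.0928]
tcp_rot: [0.656, 0.754, 0.0, 0.0]
contact_force: [-6.4, 0.2, 12.4]
opening: 0.596
```

```bash
python3 - <<'E'
from h import *
s=stat(); print(s['opening']*.0854)
E
```

```text
t 11.475 p [0.4673 0.0757 0.0928] yawy 7.94 z [ 0.001  0.001 -1.   ] F [-6.41  0.19 12.37] T [0.07 0.81 0.01] op 0.596
0.050862792450665106
```

Emit:
{"api": "move_arm", "payload": {"plan": [[[0, 0, 0, 0, 0, 0.0022, 0.053], [0, 0, 0, 0, 0, 0.0028, 0.055], [0, 0, 0, 0, 0, 0.0034, 0.057], [0, 0, 0, 0, 0, 0.004, 0.06], [0, 0, 0, 0, 0, 0.0045, 0.064]]], "force": 20}}

```text
time: 12.1
eef_pos: [0.4674, 0.0757, 0.0887]
tcp_rot: [0.656, 0.754, 0.0, 0.0]
contact_force: [-2.7, -0.7, 4.6]
opening: 0.752
```

```bash
python3 - <<'E'
from h import *
s=stat(); print(s['opening']*.0854)
im=save('wrist','w10.png'); cv2.imwrite('pics/w10b.png',cv2.resize(im[140:340,220:420,::-1],(600,600),interpolation=cv2.INTER_CUBIC))
E
```

```text
t 12.1 p [0.4674 0.0757 0.0887] yawy 7.94 z [ 0.001  0.    -1.   ] F [-2.69 -0.73  4.59] T [-0.04  0.5  -0.06] op 0.752
0.06420913390529218
```

View pics/w10b.png

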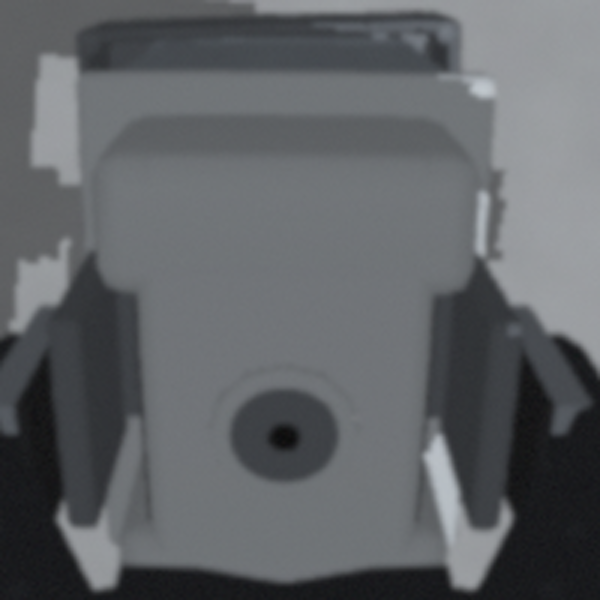

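Emit:
{"api": "move_arm", "payload": {"plan": [[[0, 0, 0, 0, 0, 0, 0.07], [0, 0, 0, 0, 0, 0, 0.0854], [0, 0, 0, 0, 0, 0, 0.0854], [0, 0, 0, 0, 0, -0.005, 0.0854], [0, 0, 0, 0, 0, -0.015, 0.0854]]]}}

```text
time: 12.78
eef_pos: [0.467, 0.0757, 0.1036]
tcp_rot: [0.656, 0.754, 0.0, -0.0]
contact_force: [-0.1, -0.7, 0.3]
opening: 1.001
```

Emit:
{"api": "move_arm", "payload": {"plan": [[[0, 0, 0, 0, 0, -0.02, 0.0854], [0, 0, 0, 0, 0, -0.04, 0.0854], [0, 0, 0, 0, 0, -0.055, 0.0854], [0, 0, 0, 0, 0, -0.055, 0.0854], [0, 0, 0, 0, 0, -0.055, 0.0854]]]}}

```text
time: 13.4
eef_pos: [0.4666, 0.0757, 0.1581]
tcp_rot: [0.656, 0.754, -0.0, -0.001]
contact_force: [0.2, -0.4, 0.1]
opening: 0.997
```

```bash
python3 - <<'E'
from h import *
s=stat(); 
im=save('wrist','w11.png'); cv2.imwrite('pics/w11b.png',cv2.resize(im[100:300,220:420,::-1],(600,600),interpolation=cv2.INTER_CUBIC))
b=save('side','s11.png');b2=save('scene','c11.png')
cv2.imwrite('pics/s11c.png',np.hstack([cv2.resize(b[150:250,280:380,::-1],(400,400),interpolation=cv2.INTER_CUBIC),cv2.resize(b2[140:240,230:330,::-1],(400,400),interpolation=cv2.INTER_CUBIC)]))
E
```

```text
t 13.4 p [0.4666 0.0757 0.1581] yawy 7.94 z [-0.001  0.001 -1.   ] F [ 0.23 -0.42  0.09] T [ 0.01 -0.08  0.02] op 0.997
```

View pics/w11b.png

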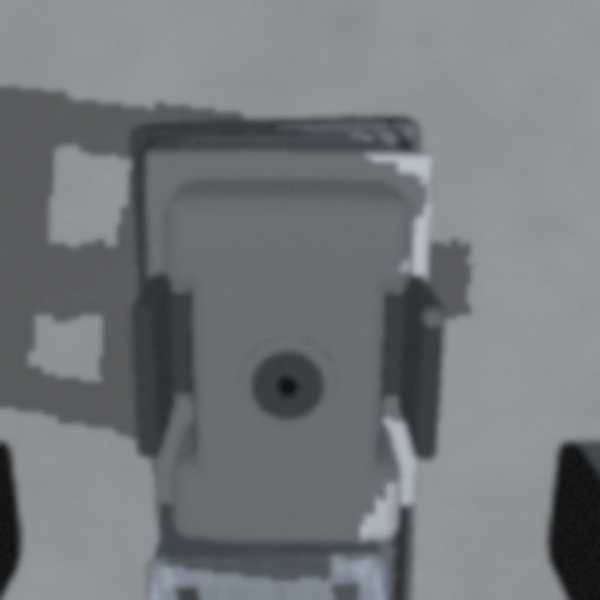

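View pics/s11c.png

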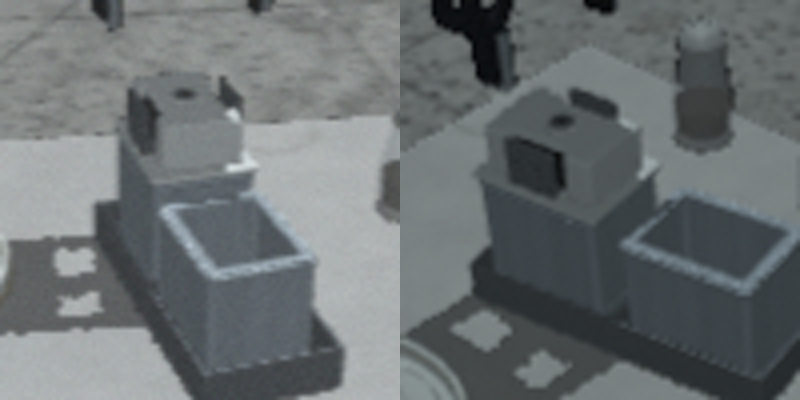

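```bash
python3 - <<'E'
from h import *
s=get_state(); Rm,p=wproj_R(s)
g=lambda u,v:[220+u/3-.33,100+v/3-.33]
for n,u,v,z in(('L',133,285,.121),('R',442,300,.121),('L2',140,455,.121),('R2',436,457,.121),('hole',287,385,.119),('fl',144,150,.088),('fr',431,154,.088)): print(n,(Rm.T@(watz(g(u,v),s,z)-p)).round(4))
E
```

```text
L [ 0.022  -0.0301  0.0367]
R [0.019  0.0324 0.0366]
L2 [-0.0154 -0.0304  0.0367]
R2 [-0.0158  0.033   0.0366]
hole [0.0001 0.001  0.0387]
fl [ 0.0462 -0.032   0.0698]
fr [0.0453 0.0344 0.0696]
```

```bash
python3 - <<'E'
from h import *
print(ticket.sign_off()); stat()
E
```

```text
the job is handed in; nothing more can be done
None
the job is handed in; nothing more can be done
```

I moved the white dispensing cover from the empty steel tub to the full one, and it looks latched there. I handed the job in with the robot touching nothing, at about 13.6 s on the robot's clock. Sign-off gives no verdict, so the result rests on the checks below.

- **Removal:** I squeezed both catches to their stops at a 20 N grip and lifted the cover straight up. The wrist carried only about 1.5–2 N, roughly the cover's own weight, and in the pictures the empty tub stayed in its pocket.
- **Placing:** I located the full tub with the wrist camera; several views agreed to about 1 mm. I lowered the cover in steps and pressed it home with about 14 N. The wrist force jumped near the end, as expected with the flange on the rim, and I opened the fingers while still pressing.
- **Latching:** The last wrist picture shows the catches about 63 mm across and even on both sides. That is within about 1 mm of fully out, and the span matches the first latched view.
- **Surroundings:** In the last pictures both tubs stand in the caddy. I never moved near the shaker, timer, bowl or the blue look-alikes, but I did not check them one by one at the end.

**Less certain:**
- A sideways force of up to about 6 N went with the downward press, so the cover may have touched the mouth slightly off-centre. It had no visible effect on the fit.
- I did not tug the cover to test the hold; the latching is judged only by how far the catches sprang out.

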